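# Shut the sliding cover of the propagation case past its spring catch

## Task

Shut the sliding cover of the seedling case: with the fingertips press the spring catch's thumb plate down and, while it is held down, push the cover by the end of its pull bar over the catch and on until it is fully shut and the catch has sprung up again in the cover's slot. Push only: do not grip the pull bar. Leave the bottle, the clay pot and the spirit lamp where they stand.

Things in the scene. Friction and masses are not known exactly. Their poses are not given: they have to be found in the camera images.
- case: Seedling case fixed on the table: wooden box 280 (x) x 450 (y) x 130 mm high, aluminium rails on both long sides (outer faces at x = -144 and 144, tops at z 146.5). Origin: centre of the underside. Its +y is the way the cover slides shut; the catch is on its -x (near) side. The -y half has a fixed clear pane, the +y half is shut by the cover. 'Case' coordinates, in mm, are in this frame.
- cover (a joint): Sliding cover: clear pane in aluminium trim, 210 (y) x 276 mm, 6 mm thick, underside at case z 135, captive in the rails. Value in m: 0 open, 0.215 fully shut against the batten at the +y end; leading edge at case y = value - 0.010. At 0.088 the raised catch stops it. It moves with 2 to 3 N and stays where left.
- pull_end (a point): Point on the rear (-y) face, the one to push, of the free end of the cover's pull bar; moves with the cover. Upright aluminium bar across the leading edge, 6 mm thick (y), case z 148 to 170; it juts out over the near rail to case x -184 and passes 5 mm over the raised thumb plate. The point is at case x -166, z 159, 6 mm behind the leading edge.
- catch (a joint): Spring catch, steel: a thumb plate outside the near rail, rigidly joined through a notch in the wall to a tongue in the cover's path. Value in m, positive down: 0 up, 0.012 bottomed; spring 3.5 N at the top, 6.5 N bottomed. From 0.008 down the tongue is clear below the cover; once the cover's edge is over the tongue, the cover keeps it down at 0.008.
- tongue_top (a point): Centre of the top of the catch's tongue (14 mm in y, 18 mm in x), at rest at case (-122, 85, 143); moves with the catch. A slot in the cover's near trim, 111 to 132 mm behind the leading edge, comes over it as the cover gets home: the catch then springs up to 0 in the slot, 2 mm before the end, and locks the cover.
- thumb_plate (a point): Centre of the top of the thumb plate, flat ribbed steel, 35 mm (case x) x 70 mm (case y), 5 mm thick; moves with the catch. At rest at case (-166, 57, 143), so it spans x -183.5 to -148.5, y 22 to 92. Outside the plate and past its +y end the space is free down to the table.
- bottle_mid (a point): Bystander: closed clear culture bottle with seedlings, 64 mm diameter, 154 mm high, standing on the table; point on its axis 75 mm up.
- pot_mid (a point): Bystander: terracotta pot, 80 mm diameter, 75 mm high, standing on the table; point on its axis half-way up.
- lamp_mid (a point): Bystander: steel spirit lamp, 87 mm diameter, 76 mm high with its wick, standing on the table; point on its axis 32 mm up.

How it is judged:
By the outcome, as a careful person would: the job done as asked, in the order asked, and still so for the second after the job is handed in, with the robot touching nothing.
It also fails if it takes over 38 s, if anything falls off the work surface, if the arm or the gripper's body presses on something with over 40 N, if the wrist force passes 120 N, or if a joint passes its speed limit or range.

## Robot

A 7-joint arm with a two-finger parallel gripper is mounted at the origin on the work surface. World frame = base frame: x ahead of the robot, y to its left, z up, the work surface at z = 0. Lengths are in m, angles in rad, forces in N, time in s.
With the tool pointing down it reaches from about 0.4 to 0.75 m from the base axis. Payload 19.5 kg.
Tool frame: the origin (TCP) lies midway between the tips of the shut fingers; the grasp point (between the pads) lies 19 mm behind it; z points along the fingers, y is the line along which they close (so a half turn about z gives the same grasp; the last joint's range is limited). The gripper opens to 85 mm and grips with 20 to 120 N. Pads are 22 mm wide; open, the fingers measure 114 mm over their backs; the gripper's body (76 mm by 85 mm) begins 54 mm behind the grasp point. The pads swing forward as they close: fully open they stand 13 mm farther back than shut.
Start: joints at [-1.337, 0.707, -0.028, 1.485, 0.022, 0.951, -0.075], TCP at [0.157, 0.553, 0.231] pointing down, gripper open.
Joint ranges: [-2.71, 2.71], [-0.32, 2.16], [-1.57, 1.52], [0, 2.45], [-1.46, 4.6], [0, 2.02], [-2.83, 2.83]. Speed limits (rad/s): [1.89, 1.89, 2.57, 2.57, 3.01, 3.01, 3.01].

## Interface

Orientations are given as a unit quaternion [x, y, z, w].
In Python, from bench import manip gives the robot as it stands.
- The arm moves only by the tool carry_out, never from a script. Its arguments are lists of equal length, an entry for each row: "fingers": the opening, from 0 (shut) to 1 (fully open); "dp": the shift along the tool's x, y, z in cm, a list of three; "angular": the turn, a rotation vector about the tool's x, y, z in rad, a list of three. A call has 1 to 20 rows; each row is the pose to reach, as a shift and turn from the pose commanded when the call began, along the tool's axes at that moment; what a row does not reach only later rows make up. A row lasts 1/8 s, in which the tool goes at most 62.5 mm and 10.7 degrees, less where a joint would pass 70% of its speed; a pose out of reach is approached as far as the arm can. A call with a gripper value outside its range is refused whole. The fingers move at their own pace and stop on an object; "force" is the grip in N (left out, the last holds). Time passes only in rows, so rows that repeat a pose let the fingers close. It gives the time, the measured TCP pose, the force, the opening and the grip force at its end, in the units of the state.
- manip.get_state(): the state, without advancing time (a new reading comes with each control period).
- manip.grab_frame(name): name is "scene" or "side" or "wrist"; returns (picture, depth): 384x512x3 uint8, blue, green, red; 384x512 float32, m along the optical axis (not along the pixel's ray), 0 where there is no reading.
- manip.calibration(name): a dict with "fx", "fy", "cx", "cy" (pixels), "pose" (4x4, takes a point from camera to world coordinates); the wrist camera has in their place "tool_from_camera" (4x4, takes a point from camera to tool coordinates, whose origin is the TCP and whose axes are the flange's). Camera axes: x right, y down, z forward; pixel columns grow to the right and rows downward; lengths in m; the calibration is good to about 2 mm. The wrist camera is an equidistant fisheye: a pixel r from the principal point sees the ray r / f radians off the axis. A picture is of the moment at which its call begins: read the wrist's pose just before it. calibration takes no time and is no camera call.
- manip.hand_in(): hands the job in; it is judged then, once.
Trained networks look in the newest picture that a camera, given by its name, has taken for a name from the list of things; names that differ only in an ending like _2 or _b are one class to them, and where a whole thing is asked for, a point or a joint stands for the part that bears it (a point fixed in the world has none). Each returns a list of dicts, best first, with "conf" (0 to 1); they miss things now and then, are a little off and sometimes report something else, mostly with a low value. They report only what shows in the picture. A call takes as long as a camera call.
- manip.recognise(target, camera): "rect" ([centre column, centre row, width, height] in pixels, round what is visible of it).
- manip.silhouettes(target, camera): "pixels" (384x512 bool, what is visible of it) and "rect" ([centre column, centre row, width, height] in pixels, round what is visible of it).
The state is a dict: "clock": time; "joint_pos": joint angles; "qd": joint speeds; "joint_torque": joint torques, N m; "tool_pos": TCP position; "eef_rot": TCP orientation; "wrist_force": force on the tool from outside, world axes, zero at the start; "wrist_torque": the same for the moment, N m; "width": finger opening in m; "finger_force": force on a finger pad.
Only numpy, scipy, OpenCV 4.12 (cv2) and the standard library are available. Lean on these libraries where they do the work, as an engineer would, in place of code of your own. Each camera call takes 0.05 s, during which the arm holds its last target. There are 200 camera calls.

## Working session

There is one attempt and no reset: what is moved stays moved. The work goes in short steps, Python scripts to look and compute and a tool call to move; the robot and the scene stay as the last step left them, time stands still between calls to the robot, and variables do not carry over. Pictures are saved under pics/ and viewed, at most 10 in all, crops included, and the job is handed in when it is done.

Besides the shell and the picture viewer there is one more tool, called as name(argument=value, ...), one argument or row to a line, values as JSON. carry_out: Moves the arm, as the interface text tells. Its arguments: {"type":"object","properties":{"fingers":{"type":"array"},"dp":{"type":"array"},"angular":{"type":"array"},"force":{"type":"number"}},"required":["fingers","dp","angular"]}

```bash
mkdir -p pics; python3 - <<'E'
from bench import manip
import cv2,numpy as np
s=manip.get_state();print({k:np.round(v,3) for k,v in s.items()})
ims=[]
for c in("scene","side"):
    p,d=manip.grab_frame(c);cv2.imwrite(f"pics/{c}0.png",p);np.save(f"{c}_d.npy",d)
    k=manip.calibration(c);T=np.array(k["pose"]);print(c,k["fx"],k["cx"],k["cy"],T.round(3).tolist())
    for t in("case","cover","pull_end","catch","tongue_top","thumb_plate","bottle_mid","pot_mid","lamp_mid"):
        r=manip.silhouettes(t,c)
        for q in r[:1]:
            m=q["pixels"]&(d>0);v,u=np.nonzero(m);z=d[m]
            P=np.c_[(u-k["cx"])/k["fx"]*z,(v-k["cy"])/k["fy"]*z,z]@T[:3,:3].T+T[:3,3]
            print(t,round(q["conf"],2),np.round(q["rect"]),len(z),np.median(P,0).round(3),np.percentile(P,2,axis=0).round(3),np.percentile(P,98,axis=0).round(3))
E
```

```text
{'clock': np.float64(0.0), 'joint_pos': array([-1.337,  0.707, -0.028,  1.485,  0.022,  0.951, -0.076]), 'qd': array([ 0.001, -0.   , -0.001, -0.001,  0.002, -0.001, -0.001]), 'joint_torque': array([ 0.0000e+00, -8.8320e+01,  1.2340e+00, -2.3618e+01,  1.7000e-02,
        6.0000e-03,  0.0000e+00]), 'tool_pos': array([0.157, 0.553, 0.231]), 'eef_rot': array([ 0.137,  0.991, -0.001, -0.   ]), 'wrist_force': array([-0.775, -0.035,  0.848]), 'wrist_torque': array([ 0.015, -0.009, -0.037]), 'finger_force': np.float64(0.0), 'width': np.float64(0.086)}
scene 466.5864123588154 248.46883458770498 192.21952216757376 [[0.342, 0.725, -0.598, 1.223], [0.94, -0.258, 0.224, -0.241], [0.009, -0.639, -0.769, 1.005], [0.0, 0.0, 0.0, 1.0]]
case 0.58 [267. 245. 216. 172.] 27227 [ 0.698 -0.01   0.134] [ 0.507 -0.225  0.014] [0.836 0.221 0.149]
pull_end 0.67 [243. 227. 108. 130.] 9548 [ 0.667 -0.048  0.14 ] [ 0.519 -0.158  0.136] [0.786 0.065 0.168]
catch 0.66 [275. 179.  35.  27.] 363 [0.518 0.101 0.141] [0.492 0.055 0.127] [0.569 0.121 0.153]
tongue_top 0.59 [274. 179.  31.  26.] 336 [0.519 0.102 0.141] 
[... 873 characters left out ...]
  72.] 6789 [ 0.645 -0.042  0.141] [ 0.512 -0.16   0.138] [0.782 0.08  0.17 ]
catch 0.53 [227. 179.  15.  13.] 169 [0.505 0.068 0.143] [0.488 0.053 0.081] [0.547 0.149 0.145]
tongue_top 0.47 [205. 256.  32.  76.] 1923 [ 0.38  -0.133  0.094] [ 0.355 -0.143  0.006] [ 0.411 -0.098  0.155]
thumb_plate 0.61 [229. 182.  16.  13.] 163 [0.505 0.068 0.143] [0.488 0.053 0.11 ] [0.533 0.107 0.145]
bottle_mid 0.92 [205. 257.  30.  76.] 1937 [ 0.38  -0.133  0.094] [ 0.355 -0.143  0.005] [ 0.412 -0.094  0.155]
pot_mid 0.84 [181. 203.  28.  34.] 920 [0.388 0.128 0.067] [0.354 0.108 0.001] [0.425 0.212 0.077]
lamp_mid 0.91 [202. 164.  27.  28.] 543 [0.515 0.338 0.037] [0.479 0.319 0.   ] [0.568 0.459 0.066]
```

```bash
python3 - <<'E'
import cv2,numpy as np
a=cv2.imread("pics/scene0.png");b=cv2.imread("pics/side0.png")
cv2.imwrite("pics/v1.png",cv2.resize(a[100:350,120:400],None,fx=2.4,fy=2.4)[:600])
cv2.imwrite("pics/v2.png",cv2.resize(b[100:330,150:420],None,fx=2.5,fy=2.5))
E
```

```text
(no output)
```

View pics/v1.png

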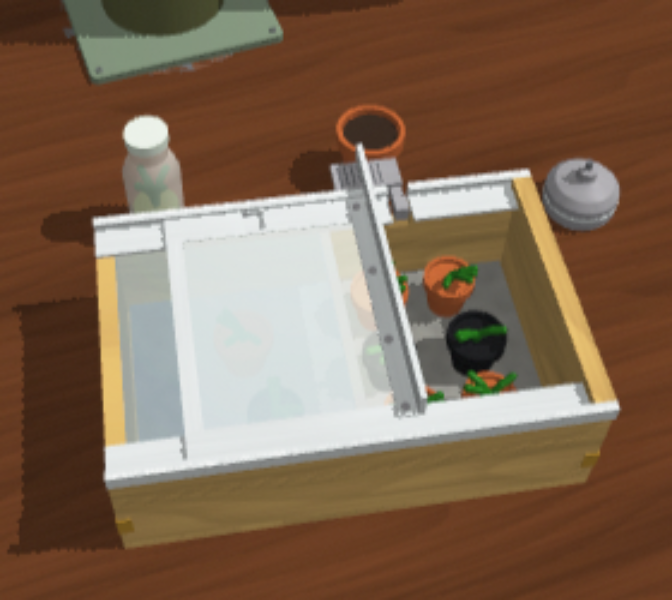

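View pics/v2.png

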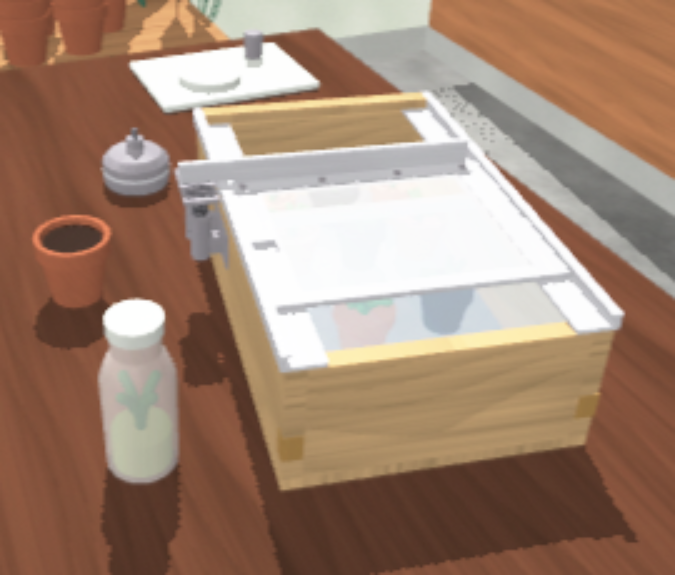

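```bash
cat >h.py <<'E'
import numpy as np,cv2
from bench import manip
def cloud(c,d):
    k=manip.calibration(c);T=np.array(k["pose"]);v,u=np.nonzero(d>0);z=d[d>0]
    return np.c_[(u-k["cx"])/k["fx"]*z,(v-k["cy"])/k["fy"]*z,z]@T[:3,:3].T+T[:3,3]
E
python3 - <<'E'
from h import *
from scipy.optimize import least_squares
for c in("scene","side"):
    P=cloud(c,np.load(f"{c}_d.npy"))
    Q=P[(P[:,0]>.47)&(P[:,0]<.9)&(abs(P[:,1])<.3)]
    t=Q[(Q[:,2]>.1435)&(Q[:,2]<.1495)]
    print(c,len(t),np.median(t[:,2]))
    # edges: bin along y, take extremes in x (rail outer faces)
    a=-0.0
    r=cv2.minAreaRect(t[:,:2].astype(np.float32));print(r)
    yaw=np.deg2rad(r[2]); 
    if yaw>.8: yaw-=np.pi/2
    for it in range(4):
        R=np.array([[np.cos(yaw),-np.sin(yaw)],[np.sin(yaw),np.cos(yaw)]])
        q=t[:,:2]@R; qq=q
        ys=np.arange(np.percentile(q[:,1],1)+.01,np.percentile(q[:,1],99)-.01,.008)
        lo=[];hi=[]
        for y in ys:
            s=qq[abs(qq[:,1]-y)<.004,0]
            if len(s)>4: lo.append((y,s.min()));hi.append((y,s.max()))
        lo=np.array(lo);hi=np.array(hi)
        lo=lo[abs(lo[:,1]-np.median(lo[:,1]))<.008];hi=hi[abs(hi[:,1]-np.median(hi[:,1]))<.008]
        sl=[np.polyfit(x[:,0],x[:,1],1)[0] for x in(lo,hi)]
        print(yaw,sl,np.median(lo[:,1]),np.median(hi[:,1]),np.percentile(q[:,1],[.3,99.7]))
        yaw-=np.mean(sl)
    R=np.array([[np.cos(yaw),-np.sin(yaw)],[np.sin(yaw),np.cos(yaw)]])
    q=t[:,:2]@R
    cen=np.array([(np.median(lo[:,1])+np.median(hi[:,1]))/2,np.mean(np.percentile(q[:,1],[.3,99.7]))])
    w=R@cen;print("centre",w,"yaw",yaw)
    L=(Q[:,:2]-w)@R
    b=(Q[:,2]>.155)&(Q[:,2]<.175)&(L[:,0]>-.19)&(L[:,0]<.15)
    print("bar y pct",np.percentile(L[b,1],[2,10,50,90,98]),"x",np.percentile(L[b,0],[1,99]),"z",np.percentile(Q[b,2],98))
    b=(abs(Q[:,2]-.143)<.006)&(L[:,0]<-.15)&(L[:,0]>-.2)
    print("plate",np.percentile(L[b],[2,98],axis=0),np.median(Q[b,2]))
E
```

```text
scene 2552 0.14535746182739645
((0.6458069086074829, 0.004401072859764099), (0.4500975012779236, 0.327876478433609), 78.95455169677734)
-0.19277944025005622 [np.float64(-0.002281950417263116), np.float64(-0.0015772686759677615)] 0.5069568781810072 0.7953054636042772 [-0.09510359  0.35267371]
-0.19084983070344078 [np.float64(-0.0003494091491146811), np.float64(0.00027680138286227755)] 0.5071285151867412 0.7955384917198106 [-0.096229    0.35141535]
-0.19081352682031458 [np.float64(-0.0003130500732396233), np.float64(0.0003130590848614101)] 0.5071342702956955 0.7955413200850707 [-0.09624759  0.35139446]
-0.19081353132612547 [np.float64(-0.00031305458589972224), np.float64(0.00031305458478406037)] 0.5071342695814487 0.7955413197340967 [-0.09624759  0.35139446]
centre [0.66371148 0.00172677] yaw -0.19081353132556764
bar y pct [0.04754507 0.04786215 0.04962602 0.05329101 0.05399616] x [-0.18155743  0.11976854] z 0.1718226967327996
plate [[-0.18308867  0.02220649]
 [-0.15041149  0.08989614]] 0.1418707777154884
side 1724 0.14629896364020994
((0.6424641609191895, 0.007450923323631287), (0.454
[... 227 characters left out ...]
1634 [np.float64(0.002071863388925839), np.float64(-0.0020825333964926205)] 0.5049664347055064 0.7921169291472197 [-0.09657024  0.35460985]
-0.19119983230583296 [np.float64(0.002077203734442962), np.float64(-0.0020771942677746164)] 0.504966522095784 0.7921170277094669 [-0.09657296  0.35460683]
-0.19119983703916713 [np.float64(0.002077198996369053), np.float64(-0.002077199004771871)] 0.504966522123767 0.7921170276220302 [-0.09657296  0.35460684]
centre [0.66124134 0.00341892] yaw -0.1911998370349657
bar y pct [0.04608092 0.04713719 0.04910345 0.05177227 0.05458829] x [-0.18112822  0.11676924] z 0.17147379296093226
plate [[-0.18337211  0.01988012]
 [-0.15062793  0.07799908]] 0.1434108223523791
```

```bash
cat >>h.py <<'E'
from scipy.spatial.transform import Rotation as Ro
C=np.array([.6625,.0026,0]);RC=Ro.from_euler('z',-.191)
def plan(case_mm,xdir=1):
    s=manip.get_state();p=np.array(s["tool_pos"]);R=Ro.from_quat(s["eef_rot"])
    w=C+RC.apply(np.array(case_mm)/1000)
    y=RC.apply([0,1,0])*xdir;z=np.array([0,0,-1.]);T=Ro.from_matrix(np.c_[y,np.cross(z,y),z])
    print("case now",(RC.inv().apply(p-C)*1000).round(1),"target w",w.round(4),"dp cm",(R.inv().apply(w-p)*100).round(2),"rv",(R.inv()*T).as_rotvec().round(4))
    print("F case",RC.inv().apply(s["wrist_force"]).round(2),"t",s["clock"],"q",np.round(s["joint_pos"],2))
E
python3 - <<'E'
from h import *
plan([-166,31,225]);plan([-166,31,225],-1)
E
```

```text
case now [-601.3  444.6  231.3] target w [0.5054 0.0645 0.225 ] dp cm [-46.87 -37.52   0.63] rv [-1.000e-04  1.000e-04  1.486e+00]
F case [-0.09  0.43 -0.76] t 1.0 q [-1.34  0.71 -0.03  1.48  0.02  0.95 -0.08]
case now [-601.3  444.6  231.3] target w [0.5054 0.0645 0.225 ] dp cm [-46.87 -37.52   0.63] rv [-1.0000e-04 -1.0000e-04 -1.6556e+00]
F case [-0.09  0.43 -0.76] t 1.0 q [-1.34  0.71 -0.03  1.48  0.02  0.95 -0.08]
```

carry_out(
  fingers=[0, 0, 0, 0, 0],
  dp=[
    [-4.7, -3.7, 0],
    [-9.4, -7.5, 0],
    [-14, -11.2, 0],
    [-18.7, -15, 0],
    [-23.4, -18.8, 0],
  ],
  angular=[
    [0, 0, 0],
    [0, 0, 0],
    [0, 0, 0],
    [0, 0, 0],
    [0, 0, 0],
  ],
  force=60,
)

```text
clock: 1.62
tool_pos: [0.3315, 0.3071, 0.2315]
eef_rot: [0.137, 0.991, 0.0, 0.0]
wrist_force: [1.1, 0.5, -1.1]
width: 0.0
finger_force: 0.0
```

```bash
python3 - <<'E'
from h import *
plan([-166,31,200]);plan([-166,31,200],-1)
E
```

```text
case now [-382.8  236.1  231.5] target w [0.5054 0.0645 0.2   ] dp cm [-23.34 -18.6    3.15] rv [6.0000e-04 0.0000e+00 1.4862e+00]
F case [ 0.99  0.7  -1.14] t 1.625 q [-0.77  0.53 -0.08  1.91  0.06  0.7   0.41]
case now [-382.8  236.1  231.5] target w [0.5054 0.0645 0.2   ] dp cm [-23.34 -18.6    3.15] rv [-0.0000e+00  6.0000e-04 -1.6554e+00]
F case [ 0.99  0.7  -1.14] t 1.625 q [-0.77  0.53 -0.08  1.91  0.06  0.7   0.41]
```

carry_out(
  fingers=[0, 0, 0, 0, 0, 0, 0, 0, 0],
  dp=[
    [-4, -3.2, 0],
    [-8, -6.4, 0],
    [-12, -9.6, 0],
    [-16, -12.8, 0],
    [-20, -16, 0],
    [-23.34, -18.6, 0.5],
    [-23.34, -18.6, 1.5],
    [-23.34, -18.6, 1.5],
    [-23.34, -18.6, 1.5],
  ],
  angular=[
    [0, 0, 0.18],
    [0, 0, 0.36],
    [0, 0, 0.54],
    [0, 0, 0.72],
    [0, 0, 0.9],
    [0, 0, 1.08],
    [0, 0, 1.26],
    [0, 0, 1.44],
    [0, 0, 1.486],
  ],
)

```text
clock: 2.75
tool_pos: [0.5044, 0.0662, 0.2163]
eef_rot: [0.772, 0.636, -0.0, 0.0]
wrist_force: [0.7, 0.4, 0.2]
width: -0.0003
finger_force: 0.0
```

```bash
python3 - <<'E'
from h import *
plan([-166,31,150])
p,d=manip.grab_frame("side")
cv2.imwrite("pics/s1.png",cv2.resize(p[90:290,150:400],None,fx=3,fy=3))
P=cloud("side",d);L=RC.inv().apply(P-C)*1000
b=(L[:,2]>156)&(L[:,2]<200)&(L[:,0]<-140)&(L[:,0]>-195)&(abs(L[:,1]-30)<45)
print(np.percentile(L[b],[1,50,99],axis=0).round(1))
E
```

```text
case now [-167.3   32.5  216.3] target w [0.5054 0.0645 0.15  ] dp cm [-0.14  0.13  6.63] rv [-0.      0.0003 -0.0011]
F case [0.56 0.56 0.18] t 2.75 q [-0.37  0.65  0.32  1.75 -0.28  0.78 -0.11]
[[-184.9   46.3  156.3]
 [-164.3   49.7  164.5]
 [-141.    56.4  172. ]]
```

View pics/s1.png

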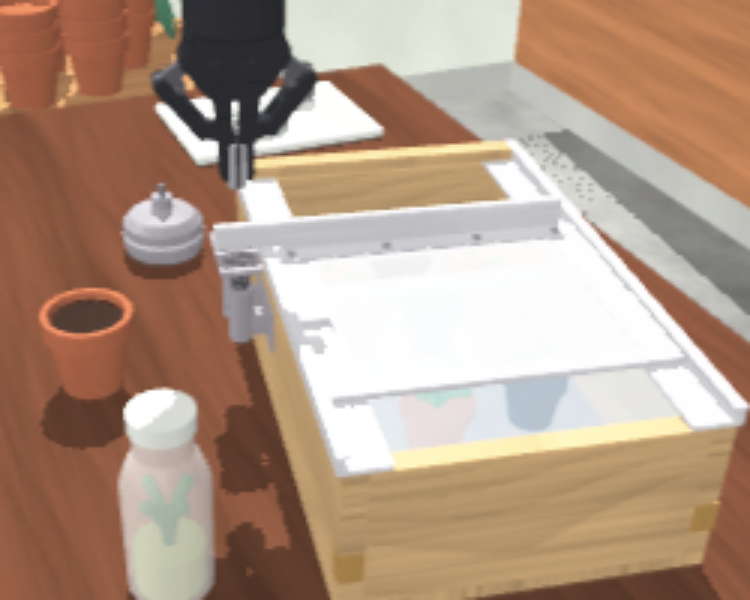

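```bash
python3 - <<'E'
from h import *
s=manip.get_state();p0=np.array(s["tool_pos"]);R=Ro.from_quat(s["eef_rot"])
for c in("scene","side"):
    p,d=manip.grab_frame(c);L=R.inv().apply(cloud(c,d)-p0)*1000
    for h in range(-5,110,10):
        b=(abs(L[:,0])<60)&(abs(L[:,1])<75)&(-L[:,2]>h-5)&(-L[:,2]<h+5)&(L[:,2]<35)
        if b.sum()>5: print(c,h,b.sum(),"x",np.percentile(L[b,0],[2,98]).round(0),"y",np.percentile(L[b,1],[2,98]).round(0))
E
```

```text
scene 5 15 x [-13.   9.] y [ 3. 14.]
scene 15 29 x [-13.   8.] y [ 2. 15.]
scene 25 26 x [-13.   6.] y [ 1. 16.]
scene 45 16 x [-15.   4.] y [ 3. 32.]
scene 55 13 x [-16.   7.] y [13. 36.]
scene 65 43 x [-18.  14.] y [-6. 48.]
scene 75 42 x [-19.  15.] y [-13.  57.]
scene 85 67 x [-18.  15.] y [-10.  63.]
scene 95 101 x [-21.  15.] y [-8. 62.]
scene 105 81 x [-21.  18.] y [11. 47.]
side 5 24 x [-12.  -6.] y [-13.   8.]
side 15 49 x [-13.   4.] y [-15.  12.]
side 25 49 x [-15.  -0.] y [-15.  12.]
side 35 52 x [-12.   4.] y [-15.  12.]
side 45 85 x [-14.   9.] y [-30.  27.]
side 55 149 x [-15.   9.] y [-37.  34.]
side 65 121 x [-18.  11.] y [-45.  42.]
side 75 149 x [-19.   7.] y [-53.  49.]
side 85 200 x [-19.  -3.] y [-59.  55.]
side 95 231 x [-21.   9.] y [-61.  56.]
side 105 194 x [-21.   1.] y [-46.  41.]
```

carry_out(
  fingers=[0, 0, 0, 0, 0, 0, 0, 0, 0],
  dp=[
    [-0.15, 0.1, 2],
    [-0.15, 0.1, 4.5],
    [-0.15, 0.1, 6.3],
    [-0.15, 0.1, 7],
    [-0.15, 0.1, 7.4],
    [-0.15, 0.1, 7.8],
    [-0.15, 0.1, 8.1],
    [-0.15, 0.1, 8.3],
    [-0.15, 0.1, 8.3],
  ],
  angular=[
    [0, 0, 0],
    [0, 0, 0],
    [0, 0, 0],
    [0, 0, 0],
    [0, 0, 0],
    [0, 0, 0],
    [0, 0, 0],
    [0, 0, 0],
    [0, 0, 0],
  ],
)

```text
clock: 4.03
tool_pos: [0.5053, 0.0644, 0.1334]
eef_rot: [0.771, 0.637, 0.0, 0.0]
wrist_force: [-1.6, -1.2, 5.0]
width: -0.0001
finger_force: 2.7
```

```bash
python3 - <<'E'
from h import *
plan([-166,60,133])
p,d=manip.grab_frame("scene")
cv2.imwrite("pics/s2.png",cv2.resize(p[120:280,190:390],None,fx=3.7,fy=3.7))
E
```

```text
case now [-166.1   30.9  133.4] target w [0.5109 0.093  0.133 ] dp cm [2.91 0.01 0.04] rv [0.0003 0.     0.0001]
F case [-1.31 -1.46  5.02] t 4.025 q [-0.33  0.78  0.25  1.84 -0.33  0.56 -0.05]
```

View pics/s2.png

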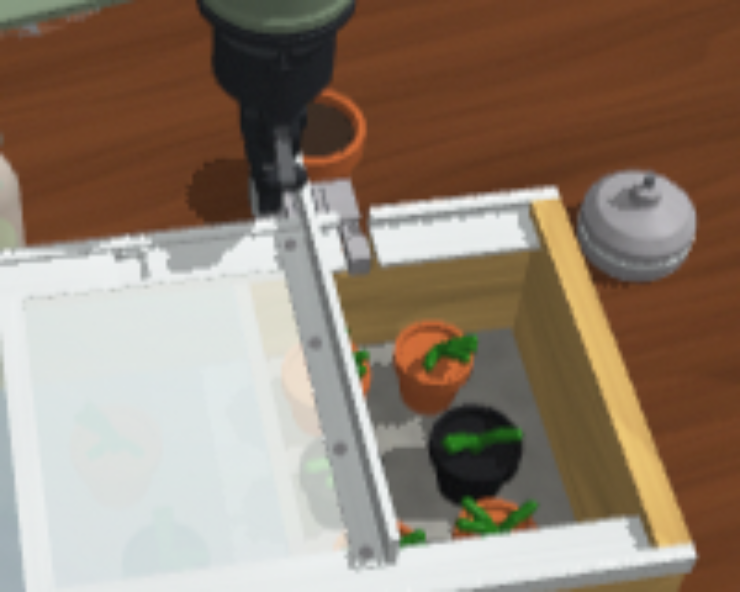

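carry_out(
  fingers=[0, 0, 0, 0, 0, 0, 0, 0, 0, 0, 0, 0],
  dp=[
    [0, 0, 0.1],
    [0.4, 0, 0.1],
    [0.8, 0, 0.1],
    [1.2, 0, 0.1],
    [1.6, 0, 0.1],
    [2, 0, 0.1],
    [2.5, 0, 0.1],
    [3, 0, 0.1],
    [3.5, 0, 0.1],
    [4, 0, 0.1],
    [4.5, 0, 0.1],
    [4.8, 0, 0.1],
  ],
  angular=[
    [0, 0, 0],
    [0, 0, 0],
    [0, 0, 0],
    [0, 0, 0],
    [0, 0, 0],
    [0, 0, 0],
    [0, 0, 0],
    [0, 0, 0],
    [0, 0, 0],
    [0, 0, 0],
    [0, 0, 0],
    [0, 0, 0],
  ],
)

```text
clock: 5.58
tool_pos: [0.5145, 0.1109, 0.1326]
eef_rot: [0.771, 0.636, -0.0, 0.001]
wrist_force: [-0.9, -7.2, 6.4]
width: -0.0001
finger_force: 3.8
```

```bash
cat >>h.py <<'E'
def bar():
    for c in("scene","side"):
        p,d=manip.grab_frame(c);L=RC.inv().apply(cloud(c,d)-C)*1000
        b=(L[:,2]>158)&(L[:,2]<175)&(L[:,0]<110)&(L[:,0]>-110)&(abs(L[:,1])<260)
        print(c,"bar y",np.percentile(L[b,1],[2,50,98]).round(1))
    return p
E
python3 - <<'E'
from h import *
plan([-166,188,135]);bar()
E
```

```text
case now [-165.9   78.3  132.6] target w [0.5352 0.2187 0.135 ] dp cm [10.97 -0.02 -0.25] rv [ 0.0008  0.0009 -0.0004]
F case [ 0.44 -7.28  6.37] t 5.575 q [-0.42  0.8   0.27  1.79 -0.35  0.6  -0.13]
scene bar y [86.9 89.1 93.4]
side bar y [86.9 90.2 96.5]
```

carry_out(
  fingers=[0, 0, 0, 0, 0, 0, 0, 0, 0, 0, 0, 0, 0, 0, 0, 0],
  dp=[
    [0.6, 0, 0],
    [1.2, 0, 0],
    [1.8, 0, 0],
    [2.6, 0, -0.1],
    [3.4, 0, -0.2],
    [4.2, 0, -0.2],
    [5, 0, -0.2],
    [5.8, 0, -0.2],
    [6.6, 0, -0.2],
    [7.4, 0, -0.2],
    [8.2, 0, -0.2],
    [9, 0, -0.2],
    [9.6, 0, -0.2],
    [10.1, 0, -0.2],
    [10.5, 0, -0.2],
    [10.7, 0, -0.2],
  ],
  angular=[
    [0, 0, 0],
    [0, 0, 0],
    [0, 0, 0],
    [0, 0, 0],
    [0, 0, 0],
    [0, 0, 0],
    [0, 0, 0],
    [0, 0, 0],
    [0, 0, 0],
    [0, 0, 0],
    [0, 0, 0],
    [0, 0, 0],
    [0, 0, 0],
    [0, 0, 0],
    [0, 0, 0],
    [0, 0, 0],
  ],
)

```text
clock: 7.68
tool_pos: [0.5346, 0.2167, 0.1342]
eef_rot: [0.771, 0.636, -0.0, 0.0]
wrist_force: [0.5, -5.1, -3.0]
width: 0.0002
finger_force: 2.5
```

```bash
python3 - <<'E'
from h import *
plan([-166,188,135]);bar()
E
```

```text
case now [-166.2  185.9  134.2] target w [0.5352 0.2187 0.135 ] dp cm [ 0.21  0.02 -0.08] rv [-0.      0.0003 -0.    ]
F case [ 1.47 -4.91 -3.04] t 7.675 q [-0.6   0.86  0.32  1.6  -0.36  0.74 -0.3 ]
scene bar y [194.  196.1 201.1]
side bar y [193.8 198.  204.1]
```

Push on gently until the force shows the stop.

carry_out(
  fingers=[0, 0, 0, 0, 0],
  dp=[
    [0.1, 0, 0],
    [0.2, 0, 0],
    [0.3, 0, 0],
    [0.4, 0, 0],
    [0.4, 0, 0],
  ],
  angular=[
    [0, 0, 0],
    [0, 0, 0],
    [0, 0, 0],
    [0, 0, 0],
    [0, 0, 0],
  ],
)

```text
clock: 8.4
tool_pos: [0.535, 0.2191, 0.1343]
eef_rot: [0.772, 0.636, -0.001, 0.0]
wrist_force: [-4.2, -11.2, 2.7]
width: -0.0001
finger_force: 5.8
```

```bash
python3 - <<'E'
from h import *
plan([-166,188,135]);bar()
E
```

```text
case now [-166.3  188.4  134.3] target w [0.5352 0.2187 0.135 ] dp cm [-0.04  0.03 -0.07] rv [-0.0008  0.0022 -0.001 ]
F case [ -1.97 -11.83   2.71] t 8.4 q [-0.6   0.86  0.32  1.59 -0.36  0.75 -0.31]
scene bar y [196.5 198.5 203.4]
side bar y [195.9 200.1 205.9]
```

carry_out(
  fingers=[0, 0, 0, 0],
  dp=[
    [0.15, 0, 0],
    [0.3, 0, 0],
    [0.3, 0, 0],
    [0.3, 0, 0],
  ],
  angular=[
    [0, 0, 0],
    [0, 0, 0],
    [0, 0, 0],
    [0, 0, 0],
  ],
)

```text
clock: 9.0
tool_pos: [0.5349, 0.2192, 0.1343]
eef_rot: [0.772, 0.635, -0.003, 0.001]
wrist_force: [-11.0, -28.2, 9.9]
width: -0.0
finger_force: 14.8
```

```bash
python3 - <<'E'
from h import *
plan([-166,188,135]);p=bar()
for c in("scene","side"):
    pp,d=manip.grab_frame(c);L=RC.inv().apply(cloud(c,d)-C)*1000
    b=(abs(L[:,0]+166)<14)&(abs(L[:,1]-57)<28)&(L[:,2]>115)&(L[:,2]<155)
    print(c,b.sum(),np.percentile(L[b,2],[10,50,90]).round(1))
E
```

```text
case now [-166.4  188.5  134.3] target w [0.5352 0.2187 0.135 ] dp cm [-0.05  0.04 -0.07] rv [-0.0022  0.0064 -0.003 ]
F case [ -5.45 -29.8    9.92] t 9.0 q [-0.61  0.87  0.33  1.59 -0.36  0.75 -0.31]
scene bar y [196.3 198.5 203.4]
side bar y [196.1 199.8 205.6]
scene 184 [139.7 141.7 144.2]
side 158 [122.2 143.4 144.6]
```

carry_out(
  fingers=[0, 0, 0, 0, 0, 0, 0, 0],
  dp=[
    [-0.4, 0, 0],
    [-1, 0, 0],
    [-1.8, 0, 0],
    [-1.8, 0, -2],
    [-1.8, 0, -5],
    [-1.8, 0, -9],
    [-1.8, 0, -12],
    [-1.8, 0, -12],
  ],
  angular=[
    [0, 0, 0],
    [0, 0, 0],
    [0, 0, 0],
    [0, 0, 0],
    [0, 0, 0],
    [0, 0, 0],
    [0, 0, 0],
    [0, 0, 0],
  ],
)

```text
clock: 10.2
tool_pos: [0.5331, 0.2058, 0.2561]
eef_rot: [0.771, 0.636, 0.002, 0.0]
wrist_force: [-0.2, -0.1, -1.2]
width: 0.0003
finger_force: 0.0
```

```bash
python3 - <<'E'
from h import *
plan([-166,188,135]);p=bar()
cv2.imwrite("pics/s3.png",cv2.resize(p[90:290,150:400],None,fx=3,fy=3))
E
```

```text
case now [-165.6  174.9  256.1] target w [0.5352 0.2187 0.135 ] dp cm [ 1.28 -0.07 12.11] rv [ 0.0027 -0.002  -0.    ]
F case [-0.2  -0.12 -1.18] t 10.2 q [-0.62  0.7   0.39  1.47 -0.29  1.02 -0.35]
scene bar y [196.4 198.4 203.6]
side bar y [196.  199.9 206. ]
```

View pics/s3.png

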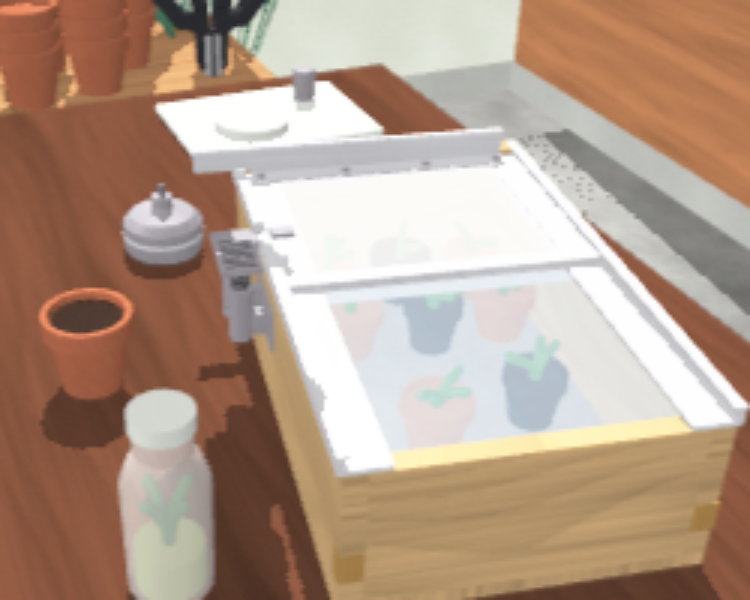

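The picture shows the cover against the end batten, with its pull bar at row 150. The thumb plate is up at (237,245) with the tongue in the slot at (282,232), and the bystanders haven't moved.

```bash
python3 -c "
from bench import manip;print(manip.hand_in())"
```

```text
the job is handed in; nothing more can be done
None
```

The cover is fully shut with the catch up in its slot, the bottle, pot and lamp look unmoved, and the job was handed in at about 10 s with the arm clear of everything; no verdict came back.

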